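# Gauge a bearing ball while holding its carrier

## Task

Pick up the ball carrier by its upright handle block and bring it under the gauge without letting the loose ball leave its pocket, then raise it so that the ball lifts the gauge's sprung foot by about 10 mm, half of its travel, never up against its top stop. Finish while still holding the carrier there in the gripper, level and still, with only the ball touching the gauge's foot and nothing else carrying the carrier. Leave the other things on the bench where they are.

Things in the scene. Friction and masses are not known exactly. Their poses are not given: they have to be found in the camera images.
- carrier: Loose ball carrier, about 0.22 kg: flat aluminium plate 180 x 64 x 6 mm with a black upright handle block at one end and a low round pocket with the ball at the other. Origin: centre of the plate's underside. x runs along the plate from the handle to the pocket, z up. The centre of mass lies about 30 mm from the origin towards the handle.
- carrier_handle (a point): Point to grip, inside the handle block: 60 mm from the carrier's origin along its -x, 33 mm above the plate's underside. The block is 18 mm along the carrier's x, 30 mm along its y, and stands from the plate's top (6 mm) to 51 mm above the underside; it may be gripped either way.
- carrier_pocket (a point): Centre of the pocket's floor (the plate's top, 6 mm above the underside), 60 mm from the origin along the carrier's +x, 120 mm from the handle. The pocket is a raised ring, inner diameter 26 mm, outer 36 mm, rim 4 mm above its floor. The ball can roll about 4 mm inside it and climbs out of it at a tilt of about 45 degrees.
- ball_center (a point): Centre of the loose steel ball, 25 mm in diameter, 64 g, that starts in the pocket. Sitting there, its centre is 18.5 mm and its top 31 mm above the plate's underside.
- gauge: Fixed height gauge: grey base plate 150 x 80 x 14 mm, column 22 mm thick, 276 mm high, and an arm (195 to 217 mm high) holding the sprung plunger above the base. Origin: on the bench top straight below the foot. x points back to the column, whose axis is 90 mm behind the foot; the base reaches 30 mm in front of the foot. z up. The open side is its -x.
- gauge_foot (a point): Centre of the flat underside of the gauge's foot, a steel disc 18 mm in diameter and 6 mm thick; at rest it hangs 150 mm above the bench top, with the arm's fixed sleeve (26 mm in diameter) starting 188 mm above the bench.
- plunger (a joint): Rise of the sprung foot in m: 0 at rest, 0.020 at the top stop. A spring pushes it down with about 1.5 N at rest and 2.7 N at the top, and it falls back when the ball leaves it. A brass pointer on its stem shows the rise on a scale plate above the arm: five ticks 5 mm apart, the lowest at 0.
- eraser: Bystander: cream eraser block 20 x 45 x 14 mm, loose. Origin: centre of its underside.
- bottle_white: Bystander: white bottle with a cap, diameter 45, 96 mm high, loose. Origin: centre of its underside. Just to its left the curved wooden partition between the two benches runs front to back, low in front and rising towards the back; a gripper coming over from the left clears it with the TCP 0.42 m above the bench, 0.45 m from the base axis.
- jar_glass: Bystander: glass jar, diameter 49, 52 mm high, loose. Origin: centre of its underside.

How it is judged:
By the outcome, as a careful person would: the job done as asked, in the order asked, and still so for the second after the job is handed in, while the arm keeps its last pose, push and grip.
It also fails if it takes over 58 s, if anything falls off the work surface, if the arm or the gripper's body presses on something with over 40 N, if the wrist force passes 120 N, or if a joint passes its speed limit or range.

## Robot

A 7-joint arm with a two-finger parallel gripper is mounted at the origin on a cart in front of the work surface, level with it; the furniture and walls round the work are solid. World frame = base frame: x ahead of the robot, y to its left, z up, the work surface at z = 0. Lengths are in m, angles in rad, forces in N, time in s.
With the tool pointing down it reaches from about 0.425 to 0.975 m from the base axis. Payload 16.7 kg.
Tool frame: the origin (TCP) lies between the finger pads, 19 mm behind the fingertips; this is the grasp point; z points along the fingers, y is the line along which they close (so a half turn about z gives the same grasp; the last joint's range is limited). The gripper opens to 85 mm and grips with 20 to 120 N. Pads are 22 mm wide; open, the fingers measure 114 mm over their backs; the gripper's body (76 mm by 85 mm) begins 54 mm behind the grasp point. The pads swing forward as they close: fully open they stand 13 mm farther back than shut.
Start: joints at [1.083, 0.426, 0.074, 1.606, -0.034, 1.111, -0.067], TCP at [0.224, -0.637, 0.25] pointing down, gripper open.
Joint ranges: [-2.85, 2.85], [-0.5, 2.14], [-1.23, 1.37], [0.21, 2.46], [-1.02, 4.16], [0.16, 2.05], [-2.73, 2.73]. Speed limits (rad/s): [1.89, 1.89, 2.39, 2.39, 3.01, 3.01, 3.01].

## Interface

Orientations are given as [roll, pitch, yaw] about the fixed x, y, z axes, in that order (R = Rz(yaw) Ry(pitch) Rx(roll)).
In Python, from plant import r, vision, ticket gives the robot as it stands (r), with the cameras (vision) and the job (ticket). Calls block until the motion is done:
- r.reach(position, orientation): joint-space move of the TCP to a pose.
- r.servo_line(position, orientation=None, rate=0.15): straight line of the TCP; orientation=None keeps the orientation; rate is the mean speed in m/s.
- r.movej(angles): joint-space move.
- r.gripper_to(opening, f_grip=None): finger opening in m; f_grip is the grip in N (None keeps the last); returns when the fingers have stopped.
- r.sleep(seconds).
- r.inverse_kinematics(position, orientation): joint angles nearest the present ones, or None.
- vision.capture(name): name is "side" or "top"; returns the picture (384x512x3 uint8, red, green, blue); there is no depth.
- vision.camera_model(name): a dict with "fx", "fy", "cx", "cy" (pixels), "extrinsics" (4x4, takes a point from world to camera coordinates). Camera axes: x right, y down, z forward; pixel columns grow to the right and rows downward; lengths in m; the calibration is good to about 2 mm. A picture is of the moment at which its call begins. camera_model takes no time and is no camera call.
A pose or a line that the arm cannot do raises r.PlanningError and nothing moves.
- ticket.job_done(): hands the job in; it is judged then, once.
Readings, each from a call of its own:
- r.current_t(): time.
- r.current_joint_positions(): joint angles.
- r.current_qd(): joint speeds.
- r.current_tau(): joint torques, N m.
- r.current_ee_pos(): TCP position.
- r.current_ee_rot(): TCP orientation.
- r.current_force(): force on the tool from outside, world axes, zero at the start.
- r.current_moment(): the same for the moment, N m.
- r.current_gripper_width(): finger opening in m.
- r.current_finger_force(): force on a finger pad.
Only numpy, scipy, OpenCV 4.12 (cv2) and the standard library are available. Lean on these libraries where they do the work, as an engineer would, in place of code of your own. Each camera call takes 0.05 s, during which the arm holds its last target. There are 200 camera calls.

## Working session

There is one attempt and no reset: what is moved stays moved. The work goes in short steps, each a Python script; the robot and the scene stay as the last script left them, time stands still between calls to the robot, and variables do not carry over. Pictures are saved under pics/ and viewed, at most 10 in all, crops included, and the job is handed in when it is done.

```bash
ls; mkdir -p pics
python3 - <<'E'
from plant import r, vision, ticket
import cv2,numpy as np
for n in("side","top"):
    im=vision.capture(n); cv2.imwrite(f"pics/{n}0.png",im[:,:,::-1])
    m=vision.camera_model(n); print(n,m["fx"],m["fy"],m["cx"],m["cy"]);print(np.round(m["extrinsics"],4))
print(r.current_t(),r.current_ee_pos(),r.current_ee_rot(),r.current_gripper_width())
E
```

```text
pics
plant.py
side 496.73270149419966 496.73270149419966 260.73140251287964 198.62032178913225
[[ 0.9979  0.0608 -0.0201 -0.5406]
 [ 0.0024 -0.3494 -0.937   0.0406]
 [-0.064   0.935  -0.3488  1.1672]
 [ 0.      0.      0.      1.    ]]
top 471.58842675819966 471.58842675819966 255.36826710655106 199.185890387395
[[-0.0754 -0.9971 -0.0036 -0.1678]
 [-0.9678  0.0741 -0.2406  0.5961]
 [ 0.2402 -0.0147 -0.9706  0.9952]
 [ 0.      0.      0.      1.    ]]
0.1 [ 0.22420878 -0.63632684  0.24942211] [-3.14049884e+00  6.47267769e-05  3.38761290e-01] 0.08483255182727058
```

View pics/side0.png

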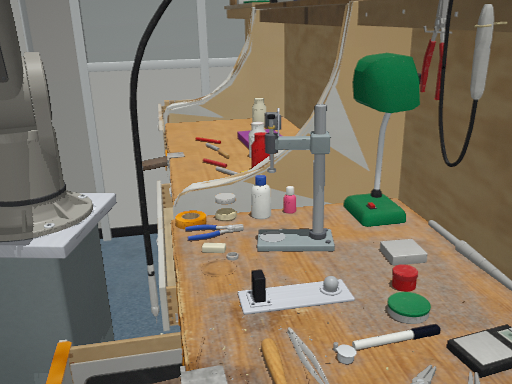

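View pics/top0.png

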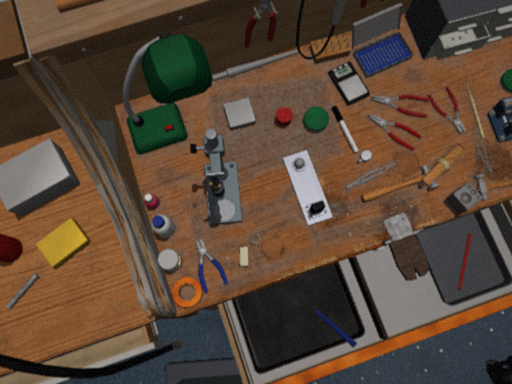

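The side view shows the gauge column at about (320,175) with its foot near (271,168). The carrier's handle is at (258,285) and the ball at (330,284). The top view shows the ball at (299,163), the handle at (316,208) and the gauge at about (215,180). Next I'll enlarge these regions.

Run:
```python
import cv2,numpy as np
s=cv2.imread("pics/side0.png");t=cv2.imread("pics/top0.png")
a=cv2.resize(s[95:255,235:345],None,fx=3.6,fy=3.6,interpolation=cv2.INTER_CUBIC)
b=cv2.resize(t[120:235,180:270],None,fx=4.4,fy=4.4,interpolation=cv2.INTER_CUBIC)
h=600;A=np.zeros((h,800,3),np.uint8);A[:a.shape[0],:a.shape[1]]=a;A[:b.shape[0],400:400+b.shape[1]]=b[:,:400]
cv2.imwrite("pics/c1.png",A)
a=cv2.resize(s[255:320,230:360],None,fx=3,fy=3,interpolation=cv2.INTER_CUBIC)
b=cv2.resize(t[145:230,275:335],None,fx=6,fy=6,interpolation=cv2.INTER_CUBIC)
A=np.zeros((520,800,3),np.uint8);A[:a.shape[0],:a.shape[1]]=a;A[:b.shape[0],400:400+b.shape[1]]=b
cv2.imwrite("pics/c2.png",A)
```

```text
(no output)
```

View pics/c1.png

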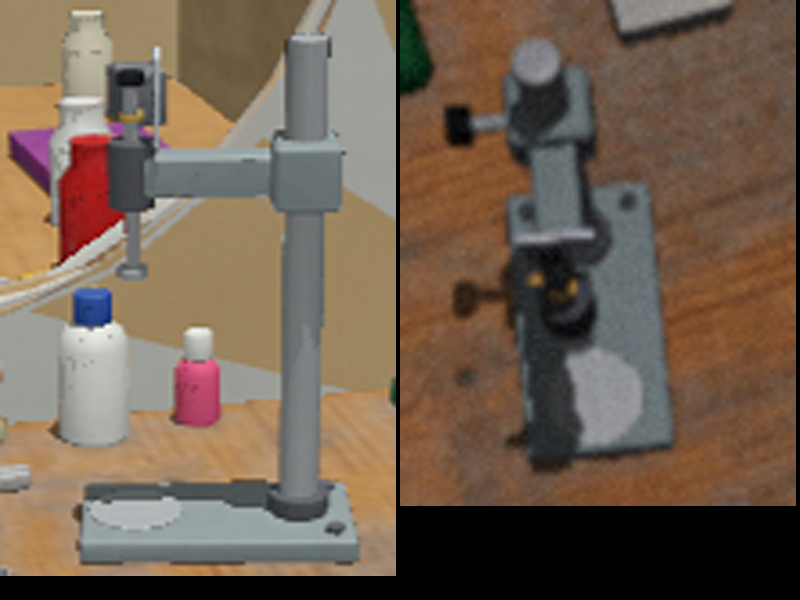

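View pics/c2.png

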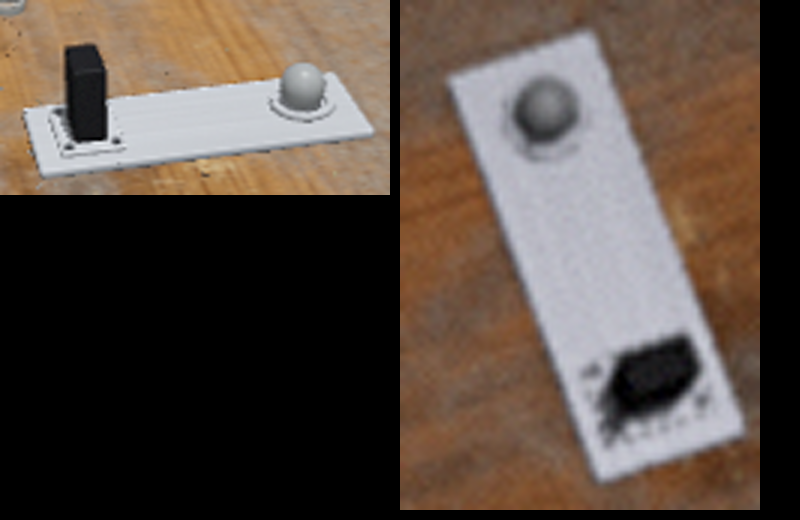

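The crops give these full-frame positions. In the side view, the foot disc is at about (271.4,169.5) and the column top at (320,105). In the top view, the column top is at about (211,134), with the base corners and the plate outline clearly visible. Next I'll measure from both views.

```bash
cat > h.py <<'E'
import cv2,numpy as np
from plant import r, vision, ticket
M={n:vision.camera_model(n) for n in("side","top")}
def ray(n,p):
    m=M[n];E=m["extrinsics"];d=np.array([(p[0]-m["cx"])/m["fx"],(p[1]-m["cy"])/m["fy"],1.])
    return -E[:3,:3].T@E[:3,3],E[:3,:3].T@d
def onz(n,p,z):
    c,d=ray(n,p);return c+d*(z-c[2])/d[2]
def tri(ps,pt):
    c1,d1=ray("side",ps);c2,d2=ray("top",pt)
    k=np.linalg.lstsq(np.c_[d1,-d2],c2-c1,rcond=None)[0]
    a,b=c1+k[0]*d1,c2+k[1]*d2
    return (a+b)/2,np.linalg.norm(a-b)
def proj(n,P):
    m=M[n];q=m["extrinsics"]@np.r_[P,1];return np.array([m["fx"]*q[0]/q[2]+m["cx"],m["fy"]*q[1]/q[2]+m["cy"]])
E
cat > meas.py <<'E'
from h import *
np.set_printoptions(precision=4,suppress=True)
s=cv2.imread("pics/side0.png");t=cv2.imread("pics/top0.png")
def big(m):
    n,l,st,c=cv2.connectedComponentsWithStats(m.astype(np.uint8));i=1+np.argmax(st[1:,4]);return (l==i).astype(np.uint8),c[i],st[i]
def win(im,x0,y0,x1,y1):
    w=np.zeros(im.shape[:2],bool);w[y0:y1,x0:x1]=1;return w
# plate in top
hsv=cv2.cvtColor(t,cv2.COLOR_BGR2HSV)
pm,c,_=big((hsv[...,1]<45)&(hsv[...,2]>125)&win(t,275,145,335,230))
cn=max(cv2.findContours(pm,cv2.RETR_EXTERNAL,cv2.CHAIN_APPROX_NONE)[0],key=cv2.contourArea)
W=np.array([onz("top",p,0.006)[:2] for p in cn[:,0]],np.float32)
rc=cv2.minAreaRect(W*1000);print("plate rect",rc)
# handle
v=hsv[...,2]
hb,ct,sts=big((v<38)&win(t,300,195,325,222));print("handle top px",ct,sts)
hs=cv2.cvtColor(s,cv2.COLOR_BGR2HSV)
sb,cs,ss=big((hs[...,2]<60)&win(s,245,265,272,305));print("handle side px",cs,ss)
cs2=sb.nonzero();
# ball
for n,im,w in(("side",s,(318,272,342,295)),("top",t,(290,152,308,175))):
    g=im[w[1]:w[3],w[0]:w[2]].max(2);cv2.imwrite(f"/tmp/{n}.png",g);print(n);print(g[::1])
crop1=lambda x,y:np.array([(x+.5)/3.6-.5+235,(y+.5)/3.6-.5+95])
crop2=lambda x,y:np.array([(x-400+.5)/4.4-.5+180,(y+.5)/4.4-.5+120])
P,e=tri(crop1(307,39),crop2(536,57));print("coltop",P,e)
B=np.array([onz("top",crop2(*p),.014) for p in((508,197),(645,183),(673,440),(535,460))]);print(B,[np.linalg.norm(B[i]-B[i-1]) for i in range(4)],B.mean(0))
Bs=np.array([onz("side",crop1(*p),.014) for p in((84,543),(357,545))]);print("side front edge",Bs)
ax=(B[0]+B[1]-B[2]-B[3])[:2];ax/=np.linalg.norm(ax);print("axis",ax,np.arctan2(ax[1],ax[0]))
c,d=ray("side",crop1(131.5,270.5));nrm=np.array([-ax[1],ax[0],0])
k=nrm@(P-c)/(nrm@d);F=c+k*d;print("foot mid",F,"dist to col",np.linalg.norm((F-P)[:2]))
E
python3 meas.py
```

```text
plate rect ((620.2506103515625, -340.7706298828125), (180.17588806152344, 63.62594985961914), 14.413464546203613)
handle top px [316.5593 207.5678] [310 202  14  12 118]
handle side px [258.0602 285.7068] [252 270  13  32 382]
side
[[175 170 176 180 179 174 173 173 173 173 171 166 159 160 164 169 171 168
  161 153 151 150 149 155]
 [187 177 175 179 181 177 172 172 172 170 169 164 158 154 157 167 170 169
  164 156 151 151 156 159]
 [186 181 173 178 183 182 177 173 175 174 172 168 162 157 156 162 167 168
  165 163 158 158 156 157]
 [182 184 176 171 178 180 178 173 174 174 173 163 156 152 155 161 163 163
  160 162 160 154 155 157]
 [180 179 177 170 173 180 180 177 175 166 163 175 179 181 180 168 163 163
  162 162 163 156 151 153]
 [182 181 183 177 171 176 182 160 153 168 177 183 185 186 188 184 182 162
  162 166 165 162 154 151]
 [180 181 182 181 175 174 171 151 163 173 177 180 187 191 187 184 184 176
  160 165 163 160 158 156]
 [179 181 185 182 177 174 151 150 162 169 176 181 195 211 203 189 184 179
  169 157 177 201 197 170]
 [175 177 180 179 181 164 138 151 160 169 174 180 188 201 19
[... 2987 characters left out ...]
86 180 183 183 186 183 191 195 191 193 197 194]
 [194 192 194 192 197 196 196 192 194 194 198 193 198 192 190 195 191 196]
 [192 195 192 191 194 196 194 194 188 192 185 191 195 186 191 192 195 196]]
coltop [ 0.6647 -0.1351  0.2766] 0.0033434392672949493
[[ 0.6928 -0.0956  0.014 ]
 [ 0.6951 -0.1718  0.014 ]
 [ 0.5489 -0.1774  0.014 ]
 [ 0.5436 -0.1027  0.014 ]] [np.float64(0.14930256354050458), np.float64(0.07624842351467162), np.float64(0.14628047302112326), np.float64(0.07479900888145487)] [ 0.6201 -0.1369  0.014 ]
side front edge [[ 0.5474 -0.1771  0.014 ]
 [ 0.6932 -0.1767  0.014 ]]
axis [0.9991 0.0429] 0.04290778270267355
foot mid [ 0.5732 -0.139   0.1553] dist to col 0.09161196062873922
```

Run:
```python
from h import *
np.set_printoptions(precision=4,suppress=True)
print("ball",tri((330.6,284),(299.2,162.6)))
# handle top-face centre: side crop c2 (85,57)/3 , top crop c2 (656,365)/6
print("handle top",tri((229.7+85/3,254.7+57/3),(274.6+256/6,144.6+368/6)))
print("bottle",onz("top",(161,222),.1),"eraser",onz("top",(243,257),.014))
u=np.array([np.cos(.2516),np.sin(.2516),0]);c=np.array([.6203,-.3408,0])
print("pred handle",c-.06*u,"ball",c+.06*u)
for n in M: print(n,proj(n,c-.06*u+[0,0,.051]),proj(n,c+.06*u+[0,0,.0185]))
for yaw in(.2516+np.pi/2,.2516-np.pi/2):
    print(yaw,[r.inverse_kinematics(list(c-.06*u+[0,0,z]),[np.pi,0,yaw]) for z in(.16,.033)])
    for cy in(.2516,.5236,.785,1.2,1.57):
        v=np.array([np.cos(cy),np.sin(cy),0]); q=r.inverse_kinematics(list(np.array([.5745,-.139,.162])-.12*v),[np.pi,0,yaw-.2516+cy]);print(cy,q)
```

```text
ball (array([ 0.6773, -0.3265,  0.0181]), np.float64(0.0017908286428321804))
handle top (array([ 0.5601, -0.3539,  0.0505]), np.float64(0.00021200894696685258))
bottle [ 0.5394 -0.0032  0.1   ] eraser [ 0.4604 -0.1744  0.014 ]
pred handle [ 0.5622 -0.3557  0.    ] ball [ 0.6784 -0.3259  0.    ]
side [259.3313 274.0015] [331.7946 283.4534]
top [318.0248 204.9904] [298.9629 162.4982]
1.8223963267948966 [array([ 0.7102,  0.5162, -0.3306,  1.6895,  0.1957,  0.9685,  0.5598]), array([ 0.6762,  0.6681, -0.2865,  1.7545,  0.2581,  0.7559,  0.5107])]
0.2516 [ 0.6323  0.2646 -0.4691  2.0782  0.1605  0.8327  0.3205]
0.5236 [ 0.6889  0.3021 -0.4835  2.0305  0.1851  0.8504  0.6249]
0.785 [ 0.7104  0.3443 -0.48    1.9722  0.205   0.8719  0.9067]
1.2 [ 0.7503  0.4274 -0.5273  1.862   0.2649  0.9218  1.3004]
1.57 [ 0.7646  0.5054 -0.5881  1.7606  0.3303  0.9757  1.6165]
-1.3191963267948965 [array([ 0.2774,  0.5064,  0.2593,  1.7188, -0.155 ,  0.9365, -2.2923]), array([ 0.2709,  0.6714,  0.2716,  1.7821, -0.2552,  0.7225, -2.2112])]
0.2516 [ 0.1869  0.2309  0.0389  2.1035 -0.0123  0.8074 -2.6567]
0.5236 [ 0.2407  0.2651  0.0386  2.0565 -0.0138  0.8202 -2.3306]
0.785 [ 0.2813  0.3062  0.0331  1.9977 -0.0134  0.8379 -2.0347]
1.2 [ 0.3406  0.3788 -0.0111  1.8874  0.0053  0.8755 -1.6147]
1.57 [ 0.3724  0.4425 -0.0663  1.7858  0.0358  0.9144 -1.281 ]
```

The two views agree: handle at about (0.561,-0.355), top at 50.5 mm; ball centre at 18.1 mm; foot at (0.5745,-0.139). All of these fit the stated sizes, so I'll grasp now.

Run:
```python
from h import *
np.set_printoptions(precision=4,suppress=True)
o=[np.pi,0,1.8224];p=np.array([.5612,-.3550,0])
r.reach(list(p+[0,0,.13]),o)
r.servo_line(list(p+[0,0,.033]),rate=.12)
print(r.current_t(),r.current_ee_pos(),r.current_force())
r.gripper_to(0.0,80)
print(r.current_gripper_width(),r.current_finger_force(),r.current_force(),r.current_moment())
r.servo_line(list(p+[0,0,.053]),rate=.05); r.sleep(.3)
print(r.current_t(),r.current_ee_pos(),r.current_ee_rot(),r.current_gripper_width(),r.current_force(),r.current_moment())
A=np.zeros((384*300//384+0,800,3),np.uint8)
s=vision.capture("side")[:,:,::-1];t=vision.capture("top")[:,:,::-1];cv2.imwrite("pics/side1.png",s);cv2.imwrite("pics/top1.png",t)
a=cv2.resize(s[200:330,220:370],None,fx=2.66,fy=2.66);b=cv2.resize(t[120:250,260:360],None,fx=4,fy=4)
A=np.zeros((520,800,3),np.uint8);A[:a.shape[0],:a.shape[1]]=a;A[:b.shape[0],400:400+b.shape[1]]=b
cv2.imwrite("pics/c3.png",A)
```

```text
2.725 [ 0.5617 -0.3552  0.0337] [ 0.4218  0.041  -1.0114]
0.01699314166318059 79.18970346450806 [-1.1404 -0.664   5.1151] [0.0309 0.4097 0.0023]
4.2083 [ 0.5611 -0.3549  0.0527] [-3.1413 -0.0003  1.8224] 0.016920931699748797 [-0.1806 -0.4008 -2.1869] [-0.0466  0.1456  0.0257]
```

View pics/c3.png

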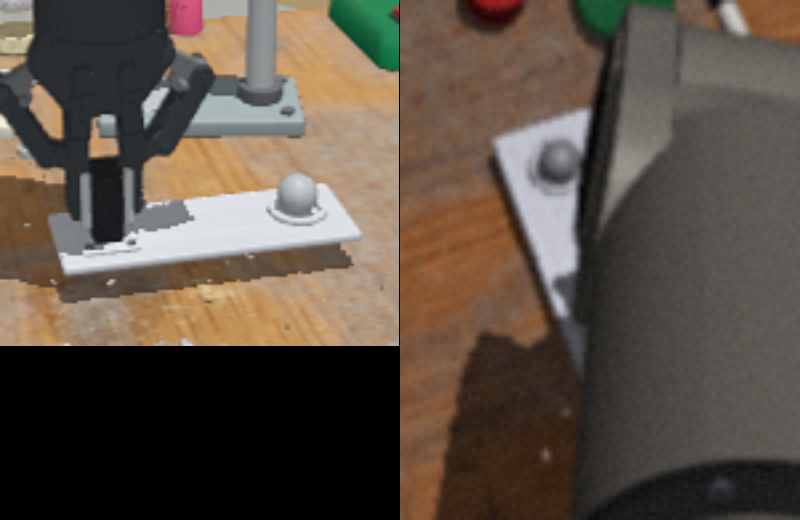

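The carrier is held and lifted 20 mm, and the ball is still in its pocket, at about (331.6,273) in the side view and (299.5,160) in the top view. I'll check it's level against the predicted corners, then carry it under the foot.

Run:
```python
from h import *
np.set_printoptions(precision=4,suppress=True)
print("ball",tri((331.2,272.9),(299.1,159.7)))
T=np.array(r.current_ee_pos());cy=r.current_ee_rot()[2]-np.pi/2
u=np.array([np.cos(cy),np.sin(cy),0]);v=np.array([-u[1],u[0],0]);org=T+.06*u-[0,0,.033]
print("pred ball",org+.06*u+[0,0,.0185],"pred corners side",[proj("side",org+a*.09*u-.032*v) for a in(-1,1)],"seen",(219.7+65/2.66,199.7+272/2.66),(219.7+360/2.66,199.7+238/2.66))
F=np.array([.5745,-.139,0]);cy=.785;u=np.array([np.cos(cy),np.sin(cy),0]);o=[np.pi,0,cy+np.pi/2]
r.servo_line(list(T*[1,1,0]+[0,0,.127]),rate=.08)
pre=F-.17*u+[0,0,.127]
r.servo_line(list(pre),o,rate=.08)
r.servo_line(list(F-.12*u+[0,0,.127]),o,rate=.06);r.sleep(.3)
print(r.current_t(),r.current_ee_pos(),r.current_ee_rot(),r.current_gripper_width(),r.current_force(),r.current_moment())
s=vision.capture("side")[:,:,::-1];t=vision.capture("top")[:,:,::-1];cv2.imwrite("pics/side2.png",s);cv2.imwrite("pics/top2.png",t)
a=cv2.resize(s[95:255,200:340],None,fx=3,fy=3,interpolation=cv2.INTER_CUBIC);b=cv2.resize(t[120:250,170:280],None,fx=3.4,fy=3.4,interpolation=cv2.INTER_CUBIC)
A=np.zeros((520,800,3),np.uint8);A[:a.shape[0],:a.shape[1]]=a;A[:b.shape[0],424:424+b.shape[1]]=b
cv2.imwrite("pics/c4.png",A)
```

```text
ball (array([ 0.678 , -0.3247,  0.0377]), np.float64(0.002180669831510578))
pred ball [ 0.6774 -0.325   0.0383] pred corners side [array([243.7344, 304.0085]), array([355.6948, 290.2995])] seen (244.1360902255639, 301.9556390977443) (355.03834586466166, 289.1736842105263)
8.6083 [ 0.4895 -0.224   0.127 ] [-3.1415  0.0001  2.3554] 0.01719848516543326 [ 1.0416 -0.0691 -3.5913] [-0.1787  0.1095  0.0235]
```

View pics/c4.png

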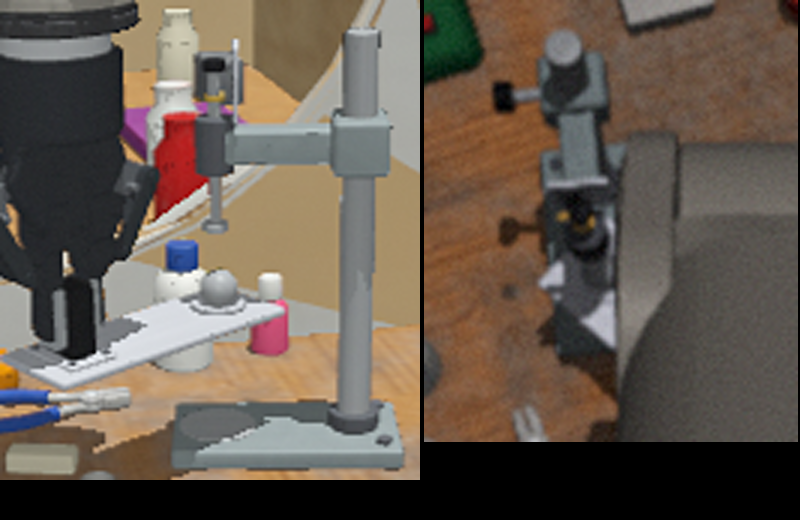

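The ball sits under the foot, still in its pocket; in the crop the ball is at (220,290) and the foot at (215,226). I'll check the lateral alignment and level numerically, then record a reference for the pointer.

Run:
```python
from h import *
np.set_printoptions(precision=4,suppress=True)
s=cv2.imread("pics/side2.png");g=cv2.cvtColor(s,cv2.COLOR_BGR2GRAY)
T=np.array(r.current_ee_pos());cy=.785;u=np.array([np.cos(cy),np.sin(cy),0]);v=np.array([-u[1],u[0],0]);org=T+.06*u-[0,0,.033]
print("pred ball px",proj("side",org+.06*u+[0,0,.0185]),"pred foot px",proj("side",[.5745,-.139,.153]))
print("ball at z",onz("side",(199.7+220/3,94.7+290/3),.1125),"foot at z",onz("side",(199.7+215/3,94.7+226.5/3),.153))
print("pred corners",[((proj("side",org+a*.09*u-.032*v)-[199.7,94.7])*3) for a in(-1,1)])
a=cv2.resize(s[160:225,195:305],None,fx=7,fy=7,interpolation=cv2.INTER_CUBIC);cv2.imwrite("pics/c5.png",a)
```

```text
pred ball px [272.073  190.9624] pred foot px [271.8576 170.9335]
ball at z [ 0.5764 -0.1414  0.1125] foot at z [ 0.5734 -0.1343  0.153 ]
pred corners [array([ 62.7936, 394.3876]), array([285.1526, 316.5925])]
```

View pics/c5.png

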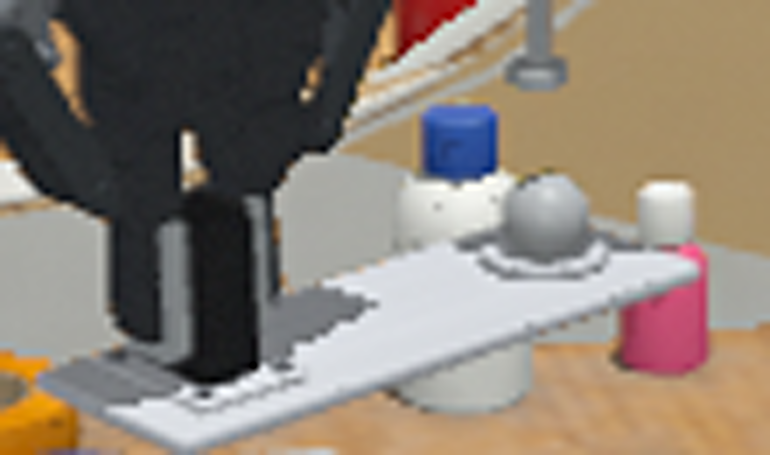

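The crop shows the ball seated in its ring at (547,217) and the plate clear of everything. To check the level, I'll compare the plate's front-edge line on the bench (known level) with the same edge after the lift.

```bash
cat > lvl.py <<'E'
from h import *
def edge(im,x0,x1,ptA,ptB,half=6):
    """fit line to the plate's front edge (bright to dark, downward) near the segment A-B"""
    g=cv2.GaussianBlur(im,(1,1),0).max(2).astype(float);P=[]
    for x in range(x0,x1):
        y=ptA[1]+(ptB[1]-ptA[1])*(x-ptA[0])/(ptB[0]-ptA[0]);ys=np.arange(int(y)-half,int(y)+half)
        d=np.clip(g[ys,x]-g[ys+1,x],0,None);k=np.argmax(d)
        w=d[max(k-1,0):k+2];P.append((x,(w@(ys[max(k-1,0):k+2]+.5))/w.sum()))
    P=np.array(P);
    for _ in range(4):
        c=np.polyfit(P[:,0],P[:,1],1);e=P[:,1]-np.polyval(c,P[:,0]);P=P[abs(e)<max(.5,2*np.median(abs(e)))]
    return c,len(P),e.std()
def pl(T,cy,z=.006):
    u=np.array([np.cos(cy),np.sin(cy),0]);v=np.array([-u[1],u[0],0]);o=np.array(T)+.06*u-[0,0,.033-z]
    return [proj("side",o+a*.09*u-.032*v) for a in(-1,1)]
def report(im,T,cy,mx=10):
    A,B=pl(T,cy);c,n,e=edge(im,int(A[0])+mx,int(B[0])-mx,A,B)
    return "slope %.4f pred %.4f n %d sd %.2f; dy at ends %.2f %.2f; px length %.0f"%(c[0],(B-A)[1]/(B-A)[0],n,e,np.polyval(c,A[0])-A[1],np.polyval(c,B[0])-B[1],B[0]-A[0])
if __name__=="__main__":
    a=np.array([.6203,-.3408,.033]);u=np.array([np.cos(.2516),np.sin(.2516),0])
    print(report(cv2.imread("pics/side0.png"),a-.06*u,.2516))
    print(report(cv2.imread("pics/side1.png"),[.5611,-.3549,.0527],.2516))
    print(report(cv2.imread("pics/side2.png"),[.4895,-.2240,.1270],.785))
E
python3 lvl.py
```

```text
slope -0.1231 pred -0.1253 n 61 sd 0.22; dy at ends 0.43 0.66; px length 111
slope -0.1204 pred -0.1212 n 76 sd 0.19; dy at ends 1.99 2.08; px length 112
slope -0.3450 pred -0.3448 n 41 sd 0.14; dy at ends 0.68 0.67; px length 74
```

The measured slopes match the predictions for a level plate to within about 0.2°. Now I'll raise it, watching force and foot displacement, with a safe stop below the top stop.

Run:
```python
from lvl import *
np.set_printoptions(precision=3,suppress=True)
p=np.array(r.current_ee_pos());p[:2]=[.4882,-.2236];o=[np.pi,0,.785+np.pi/2]
g0=cv2.cvtColor(cv2.imread("pics/side0.png"),cv2.COLOR_BGR2GRAY)
def shift(im):  # vertical rise (px) of the foot/stem, sub-pixel
    g=cv2.cvtColor(im,cv2.COLOR_BGR2GRAY);out=[]
    for x0,x1,y0,y1 in((265,278,164,174),(266,276,122,132)):  # foot, pointer
        up=4
        tp=cv2.resize(g0[y0:y1,x0:x1],None,fx=up,fy=up,interpolation=cv2.INTER_CUBIC)
        w=cv2.resize(g[y0-12:y1+3,x0-2:x1+2],None,fx=up,fy=up,interpolation=cv2.INTER_CUBIC)
        m=cv2.matchTemplate(w,tp,cv2.TM_CCOEFF_NORMED);_,b,_,l=cv2.minMaxLoc(m);out.append((12-l[1]/up,round(b,2)))
    return out
for z in(.146,.150,.153,.156,.159,.162):
    p[2]=z;r.servo_line(list(p),o,rate=.03);r.sleep(.4)
    s=vision.capture("side")[:,:,::-1].copy()
    print(z,np.array(r.current_ee_pos()),r.current_force(),r.current_moment(),shift(s))
    if z>.15 and r.current_force()[2]<-8: break
print("mm/px",10/(proj("side",[.5745,-.139,.153])-proj("side",[.5745,-.139,.163]))[1])
cv2.imwrite("pics/side3.png",s);print(report(s,r.current_ee_pos(),.785),r.current_t(),r.current_gripper_width())
a=cv2.resize(s[95:230,195:325],None,fx=4.4,fy=4.4,interpolation=cv2.INTER_CUBIC);cv2.imwrite("pics/c6.png",a)
```

```text
0.146 [ 0.488 -0.224  0.146] [-0.178 -0.007 -2.56 ] [-0.103  0.08   0.059] [(0.0, 1.0), (0.0, 1.0)]
0.15 [ 0.488 -0.224  0.15 ] [-0.204 -0.021 -2.644] [-0.12   0.106 -0.008] [(0.0, 0.93), (0.0, 1.0)]
0.153 [ 0.488 -0.224  0.153] [ 0.109 -0.775 -3.982] [-0.229  0.282 -0.003] [(0.0, 0.9), (0.0, 1.0)]
0.156 [ 0.488 -0.224  0.156] [-0.106  0.035 -4.194] [-0.284  0.333 -0.024] [(2.0, 0.59), (0.75, 0.8)]
0.159 [ 0.488 -0.224  0.159] [ 0.039 -0.216 -5.379] [-0.309  0.285  0.016] [(3.0, 0.7), (3.0, 0.73)]
0.162 [ 0.488 -0.224  0.162] [-0.186 -0.198 -6.606] [-0.335  0.293 -0.013] [(4.25, 0.53), (0.0, 0.73)]
mm/px 1.9861202462973282
slope -0.3152 pred -0.3143 n 42 sd 0.17; dy at ends 0.66 0.59; px length 75 13.475 0.01783895624784002
```

View pics/c6.png

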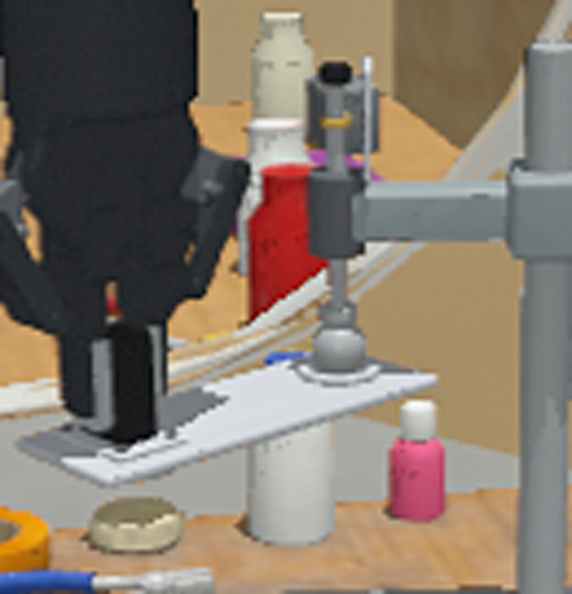

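The foot sits on the ball alone, the plate is level, and the brass pointer is at about (336,120) in the crop, mid-scale. I'll quantify the rise from the pointer's colour centroid and average the force readings.

Run:
```python
from lvl import *
np.set_printoptions(precision=3,suppress=True)
s0=cv2.imread("pics/side0.png")
def brass(im):
    w=im[100:140,262:282].astype(float);m=np.clip(np.minimum(w[...,2],w[...,1]+30)-w[...,0]-60,0,None);m[m<20]=0
    y,x=np.mgrid[100:140,262:282];return (m*x).sum()/m.sum(),(m*y).sum()/m.sum(),m.sum()
F=[];S=[]
for i in range(10):
    F.append(np.r_[r.current_force(),r.current_moment()]);S.append(brass(vision.capture("side")[:,:,::-1]));r.sleep(.05)
b0=brass(s0);b=np.mean(S,0);print(b0,brass(cv2.imread("pics/side2.png")),b)
P=np.array([.5745,-.139,.235]);k=10/(proj("side",P)-proj("side",P+[0,0,.01]))[1]
print("rise mm",(b0[1]-b[1])*k,"force",np.mean(F,0),np.std(F,0))
print(r.current_ee_pos(),r.current_ee_rot(),np.abs(r.current_qd()).max(),r.current_finger_force(),r.current_t())
```

```text
(np.float64(274.8664259927798), np.float64(129.0072202166065), np.float64(554.0)) (np.float64(274.55202312138726), np.float64(129.04190751445086), np.float64(692.0)) [274.074 125.928 722.2  ]
rise mm 5.751967263762144 force [ 0.209  0.003 -5.527 -0.328  0.322 -0.006] [0.661 0.449 0.552 0.021 0.022 0.019]
[ 0.488 -0.224  0.162] [-3.142 -0.     2.356] 0.001807028016519516 78.03190469741821 14.475
```

The centroid's x (274) doesn't match the pointer (271.4), so table pixels are leaking into the mask. I'll tighten it.

Run:
```python
from lvl import *
np.set_printoptions(precision=2,suppress=True,linewidth=150)
P=np.array([.5745,-.139,.235]);k=10/(proj("side",P)-proj("side",P+[0,0,.01]))[1]
R=[]
for n in("side0","side2","side3"):
    im=cv2.imread(f"pics/{n}.png");w=im[113:135,267:276].astype(float)
    m=np.clip(w[...,2]-w[...,0]-15,0,None);p=m[:,1:7].sum(1);print(n,p.astype(int))
    y=np.arange(113,135);i=np.argmax(p);q=slice(max(i-2,0),i+3);R.append((p[q]@y[q])/p[q].sum())
print(R,"rise mm",(R[0]-R[2])*k,(R[1]-R[2])*k)
```

```text
side0 [  0   0   0   0   0   0   0   0   0   0   0   0  36 117 444 401   0   0   0   0   0   0]
side2 [  0   0   0   0   0   0   0   0   0   0   0   0  40 126 474 437   0   0   0   0   0   0]
side3 [  0   0   0   0   0   0   0  40  71 520 481  19   0   0   0   0   0   0   0   0   0   0]
[np.float64(127.2124248496994), np.float64(127.21448467966574), np.float64(122.32537577365163)] rise mm 9.12772054015633 9.131567760022643
```

The pointer reads a rise of about 9.1 mm and the arm's height implies about 10 mm. I'll go up 0.5 mm, let it settle, check, and hand in.

Run:
```python
from lvl import *
p=np.array(r.current_ee_pos());r.servo_line([.4882,-.2236,.1626],[np.pi,0,.785+np.pi/2],rate=.01);r.sleep(1)
im=vision.capture("side")[:,:,::-1].copy();w=im[113:135,267:276].astype(float);q=np.clip(w[...,2]-w[...,0]-15,0,None)[:,1:7].sum(1)
y=np.arange(113,135);print("rise",(127.213-(q@y)/q.sum())*1.87)
print(report(im,r.current_ee_pos(),.785),r.current_ee_pos(),r.current_ee_rot(),np.abs(r.current_qd()).max(),r.current_t())
print(ticket.job_done())
```

```text
rise 9.60659096118299
slope -0.3147 pred -0.3137 n 44 sd 0.15; dy at ends 0.65 0.57; px length 75 [ 0.4881892  -0.22357407  0.16259756] [-3.14158642e+00 -3.59440579e-05  2.35580309e+00] 0.0021745782159807645 15.775
the job is handed in; nothing more can be done
None
```

The job is handed in: the gripper is holding the carrier level and still under the gauge, with the ball in its pocket and the only thing seen touching the foot, which it has raised about 10 mm (9.6 mm by the pointer), at 15.8 s.

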